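# Set the polariser ring of a sample viewing lamp and switch it on

### The job

Without gripping or lifting anything, push the upright post of the polariser ring's lever round its circle until the lever's pointer lines up with the small raised steel setpoint wedge at the edge of the scale. Only when it is lined up, press the round lamp button at the corner of the same housing fully down and let it come up again. Leave the ring seated and on its setting, and do not disturb the dish on the window, the tube rack or the jar.

Things in the scene. Friction and masses are not known exactly. Their poses are not given: they have to be found in the camera images.
- axis (a point): Centre of the viewing lamp's ring, on the vertical axis it turns about, at deck height (50 mm above the table). The lamp is a fixed grey box 240 x 260 x 50 mm with a flat aluminium deck, turned by up to 20 degrees: point x points to the box's back (away from the robot), y to its left. On the deck lies a flat white scale disc, radius 88 mm, with black ticks every 15 degrees.
- post_top (a point): Top centre of the lever's upright dark steel post: 14 mm square, 78 mm from the ring's axis, top 105 mm above the table. It stands on the lever, a radial bar 10 mm wide out to radius 84 mm, 62 to 70 mm above the table. Along the post's circle nothing else rises above the ring's top (66 mm).
- face_cw: Cheek of the post, its clockwise-side plate: an upright plate 14 mm radially, 4 mm thick, 36 mm high. Origin at its centre, 78 mm from the axis, 87 mm above the table. Pushing on its outer face turns the ring counter-clockwise seen from above. Force on both cheeks at once means that the post is gripped.
- face_ccw: Cheek of the post, its counter-clockwise-side plate: an upright plate 14 mm radially, 4 mm thick, 36 mm high. Origin at its centre, 78 mm from the axis, 87 mm above the table. Pushing on its outer face turns the ring clockwise seen from above. Force on both cheeks at once means that the post is gripped.
- pointer (a point): The lever's pointer: a point at radius 90 mm from the axis, just beyond the thin end of the lever, in the same direction from the axis as the post, 66 mm above the table. It begins on the far side of the box; the wedge is on the near side.
- mark (a point): Just in front of the inner point of the setpoint wedge: at radius 90 mm from the ring's axis, 60 mm above the table. The wedge is a fixed dark steel block 10 mm wide and 10 mm high on the deck, from radius 91 to 112 mm, its point towards the axis. The lever's pointer passes just inside it and never touches it.
- polariser (a joint): Angle of the ring in rad, counter-clockwise from above positive, 0 with the lever to the front of the box. Aluminium ring, radius 35 to 58 mm, top 66 mm above the table. It turns either way past a full turn without stops; dry friction (about 1 N at the post) keeps it where it is left.
- lift (a joint): Height in m by which the ring has been lifted out of its seat; 0 seated. It is held down by its own weight only (about 3 N).
- lamp_top (a point): Centre of the top face of the round grey lamp button, radius 14 mm, its top 72 mm above the table when up, in a round black housing (radius 22 mm, 12 mm high) on the deck at the front right corner of the box (92 mm to the front and 102 mm to the right of the ring's axis). It is pressed straight down.
- lamp (a joint): Travel of the lamp button in m: 0 up, 0.006 fully down. A spring brings it up again; fully down takes about 5 N.
- dish: Loose round dish with a white lid, 47 mm in diameter and 15 mm high, standing on the glass window (60 mm above the table) in the middle of the ring. Origin at the centre of its underside. To be left alone.
- rack: Loose white tube rack 160 x 64 mm with red-capped tubes, 104 mm high, on the table to one side of the lamp. Origin at the centre of its underside, x along its length. To be left alone.
- jar: Loose white jar, 60 mm in diameter and 75 mm high, on the table on the other side of the lamp. Origin at the centre of its underside. To be left alone.

How it is judged:
On the way, in this order (a step that is already met when the one before it is completed fails the run):
1. the pointer is lined up with the setpoint wedge (within 6 mm) and the ring has stopped (horizontal distance between pointer and mark below 0.006 m and velocity of joint polariser between -0.05 and 0.05 rad/s), for 0.2 s.
2. the lamp button is pressed down with the ring on its mark (value of joint lamp above 0.0045 m and horizontal distance between pointer and mark below 0.006 m), for 0.05 s.
At the end, for the whole second after the job is handed in: The pointer stands within 6 mm (about 4 degrees) of the setpoint wedge's point and at rest, the ring is seated (lifted less than 2 mm), the lamp button is up again, the dish is within 10 mm and the rack and the jar within 15 mm of where they were (all of step 1 and value of joint lift below 0.002 m and value of joint lamp below 0.0015 m and distance of dish from where it was at the start of the episode below 0.01 m and distance of each of rack, jar from where it was at the start of the episode below 0.015 m); the robot touches nothing.
It fails at once if the lamp button is pressed while the ring is off its mark (value of joint lamp above 0.003 m and horizontal distance between pointer and mark above 0.006 m).
It fails at once if the ring is lifted out of its seat by more than 5 mm (value of joint lift above 0.005 m).
It fails at once if the dish is moved or lifted by more than 10 mm (distance of dish from where it was at the start of the episode above 0.01 m).
It fails at once if the tube rack or the jar is moved or lifted by more than 15 mm (distance of any of rack, jar from where it was at the start of the episode above 0.015 m).
It fails at once if the post is gripped (both its cheeks pressed at once) (contact force between each of face_cw, face_ccw and the fingers above 1 N).
It also fails if it takes over 58 s, if anything falls off the work surface, if the arm or the gripper's body presses on something with over 40 N, if the wrist force passes 120 N, or if a joint passes its speed limit or range.

### The arm

A 6-joint arm with a two-finger parallel gripper is mounted at the origin on the work surface. World frame = base frame: x ahead of the robot, y to its left, z up, the work surface at z = 0. Lengths are in m, angles in rad, forces in N, time in s.
With the tool pointing down it reaches from about 0.25 to 0.775 m from the base axis. Payload 4 kg.
Tool frame: the origin (TCP) lies between the finger pads; the fingertips stand 19 mm ahead of it and the grasp point (between the pads) is the TCP; x points along the fingers, z is the direction in which the jaws open and shut, and the axes are right-handed (so a half turn about x gives the same grasp; the last joint's range is limited). The gripper opens to 94 mm and grips with 3 to 60 N. Pads are 16 mm wide; open, the fingers measure 119 mm over their backs; the gripper's body (75 mm by 177 mm) begins 78 mm behind the grasp point.
Start: joints at [1.1, 0.087, 1.371, -0, 1.684, -0.103], TCP at [0.198, 0.513, 0.225] pointing down, gripper open.
Joint ranges: [-3.1, 3.1], [-0.76, 2.03], [0.27, 2.55], [-1.08, 4.22], [0.17, 2.65], [-2.57, 2.57]. Speed limits (rad/s): [2.79, 2.79, 3.14, 3.14, 3.14, 3.14].

### API

Orientations are given as a unit quaternion [x, y, z, w].
In Python, from plant import ctrl gives the robot as it stands.
- The arm moves only by the tool drive_tool, never from a script. Its arguments are lists of equal length, an entry for each row: "jaw": the opening, from 0 (shut) to 1 (fully open); "dp": the shift along the tool's x, y, z in mm, a list of three; "dr": the turn, a rotation vector about the tool's x, y, z in degrees, a list of three. A call has exactly 10 rows; each row shifts and turns the pose as measured when the row begins, along the tool's axes as they then stand; what a row does not reach is not made up. A row lasts 1/10 s, in which the tool goes at most 50 mm and 8.59 degrees, less where a joint would pass 70% of its speed; a pose out of reach is approached as far as the arm can. A call is refused whole if a number of a shift passes 50 or a number of a turn 8.59, either way. A call with a gripper value outside its range is refused whole. The fingers move at their own pace and stop on an object; the grip force is fixed at half the most. Time passes only in rows, so rows that do not move let the fingers close, or fill a call up. It gives the time, the measured TCP pose, the force and the opening at its end, in the units of the state.
- ctrl.observe(): the state, without advancing time (a new reading comes with each control period).
- ctrl.read_camera(name): name is "scene" or "top" or "wrist"; returns the picture (480x640x3 uint8, blue, green, red); there is no depth.
- ctrl.camera_model(name): a dict with "fx", "fy", "cx", "cy" (pixels), "T" (4x4, takes a point from camera to world coordinates). Camera axes: x right, y down, z forward; pixel columns grow to the right and rows downward; lengths in m; the calibration is good to about 2 mm. A picture is of the moment at which its call begins: read the wrist's pose just before it. camera_model takes no time and is no camera call; for the wrist camera it gives the pose at the moment of the call.
- ctrl.finish_job(): hands the job in, once; it reports no verdict.
The state is a dict: "time_s": time; "joint_pos": joint angles; "joint_velocities": joint speeds; "joint_efforts": joint torques, N m; "tcp_pos": TCP position; "tcp_rot": TCP orientation; "wrist_force": force on the tool from outside, world axes, zero at the start; "moment": the same for the moment, N m; "finger_gap": finger opening in m.
Only numpy, scipy, OpenCV 4.12 (cv2) and the standard library are available. Lean on these libraries where they do the work, as an engineer would, in place of code of your own. Each camera call takes 0.05 s, during which the arm holds its last target.

## Working session

There is one attempt and no reset: what is moved stays moved. The work goes in short steps, Python scripts to look and compute and a tool call to move; the robot and the scene stay as the last step left them, time stands still between calls to the robot, and variables do not carry over. Pictures are saved under pics/ and viewed, and the job is handed in when it is done.

Besides the shell and the picture viewer there is one more tool, called after "Request:" as name(argument=value, ...) on one line, values as JSON. drive_tool: Moves the arm, as the interface text tells. Its arguments: {"type":"object","properties":{"jaw":{"type":"array","items":{"type":"number"}},"dp":{"type":"array","items":{"type":"array","items":{"type":"number"}}},"dr":{"type":"array","items":{"type":"array","items":{"type":"number"}}}},"required":["jaw","dp","dr"]}

```bash
mkdir -p pics; ls; python3 - <<'E'
from plant import ctrl
import cv2,numpy as np
s=ctrl.observe()
for k,v in s.items(): print(k,np.round(v,3))
for n in("scene","top"):
    cv2.imwrite(f"pics/{n}0.png",ctrl.read_camera(n)); m=ctrl.camera_model(n); print(n,m["fx"],m["cx"],m["cy"],np.round(m["T"],3).tolist())
E
```

```text
pics
time_s 0.0
joint_pos [ 1.1    0.088  1.372 -0.     1.684 -0.103]
joint_velocities [-0.    -0.002 -0.     0.001  0.002 -0.   ]
joint_efforts [-1.0000e-03 -3.4019e+01 -3.0242e+01  7.2000e-02  3.3000e-02 -0.0000e+00]
tcp_pos [0.198 0.513 0.223]
tcp_rot [-0.401  0.584  0.4    0.582]
wrist_force [0.215 0.543 0.034]
moment [0.032 0.002 0.032]
finger_gap 0.094
scene 451.78981954102034 315.3676928592673 237.51787146176304 [[0.889, 0.329, -0.319, 0.824], [0.458, -0.613, 0.644, -0.633], [0.016, -0.719, -0.695, 0.762], [0.0, 0.0, 0.0, 1.0]]
top 443.0729766226581 317.7243218160983 244.30187492639942 [[-0.017, -0.999, 0.045, 0.445], [-1.0, 0.017, 0.006, 0.011], [-0.007, -0.045, -0.999, 1.245], [0.0, 0.0, 0.0, 1.0]]
```

View pics/top0.png

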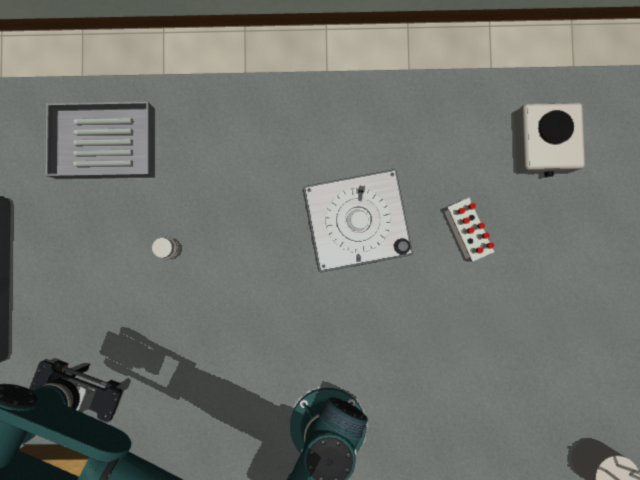

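View pics/scene0.png

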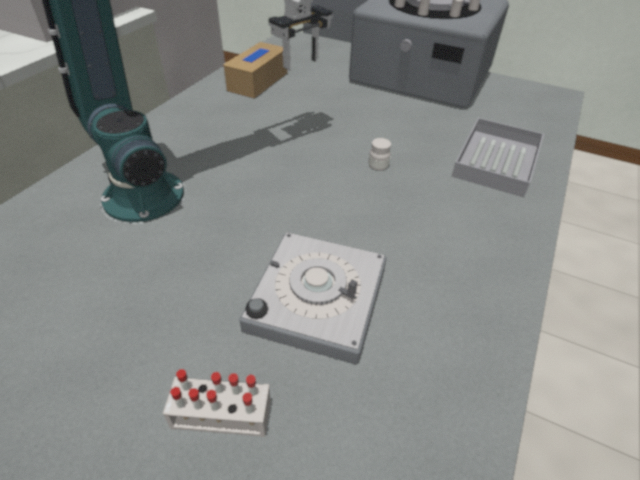

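```bash
python3 - <<'E'
import cv2
im=cv2.imread('pics/top0.png')[140:340,200:440]
cv2.imwrite('pics/top0c.png',cv2.resize(im,None,fx=3,fy=3,interpolation=cv2.INTER_CUBIC))
E
```

```text
(no output)
```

View pics/top0c.png

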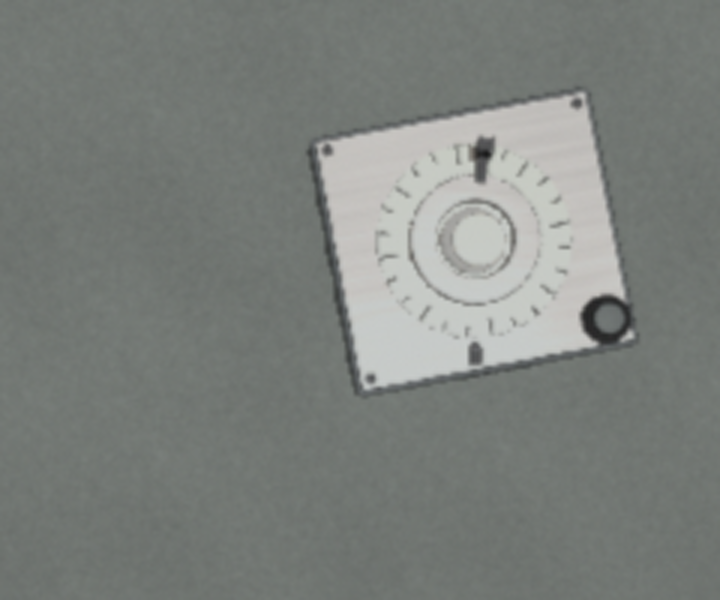

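The top view shows the box's deck, with the lever's post at crop (484,150), the wedge at (475,342..364), the ring centre at about (475,238) and the button at (606,318). I'll convert these to world positions.

```bash
cat > h.py <<'E'
from plant import ctrl
import cv2,numpy as np
def ray(m,u,v,z):
    T=np.array(m["T"]); d=T[:3,:3]@np.array([(u-m["cx"])/m["fx"],(v-m["cy"])/m["fy"],1]); o=T[:3,3]
    return o+d*(z-o[2])/d[2]
def proj(m,p):
    T=np.array(m["T"]); c=T[:3,:3].T@(np.array(p)-T[:3,3]); return np.array([m["fx"]*c[0]/c[2]+m["cx"],m["fy"]*c[1]/c[2]+m["cy"]])
E
python3 - <<'E'
from h import *
m=ctrl.camera_model("top")
f=lambda u,v,z: ray(m,(u+.5)/3-.5+200,(v+.5)/3-.5+140,z)
for n,a in dict(bl=(312,140,.05),br=(585,90,.05),fr=(637,340,.05),fl=(360,393,.05),ring=(475,238,.066),dish=(480,239,.075),wt=(475,342,.06),wb=(475,364,.06),btn=(606,318,.072),post=(485,146,.105)).items(): print(n,f(*a).round(4))
g=[f(*a) for a in((312,140,.05),(585,90,.05),(637,340,.05),(360,393,.05))]
print(sum(g)/4, np.degrees(np.arctan2(*( (g[0]+g[1]-g[2]-g[3])[[1,0]]))))
for n,u,v in(("jar",160,247),("rack",470,230)): print(n,ray(m,u,v,.09))
E
```

```text
bl [0.6568 0.0532 0.05  ]
br [ 0.6979 -0.1948  0.05  ]
fr [ 0.4708 -0.2358  0.05  ]
fl [0.4275 0.0136 0.05  ]
ring [ 0.5636 -0.091   0.066 ]
dish [ 0.5617 -0.0947  0.075 ]
wt [ 0.4712 -0.0896  0.06  ]
wb [ 0.4517 -0.0892  0.06  ]
btn [ 0.4902 -0.2045  0.072 ]
post [ 0.6391 -0.098   0.105 ]
[ 0.56324904 -0.09095034  0.05      ] 10.005722012210974
jar [0.49684088 0.42986762 0.09      ]
rack [ 0.52725611 -0.38012197  0.09      ]
```

```bash
python3 - <<'E'
from h import *
from scipy.spatial.transform import Rotation as R
s=ctrl.observe(); print(R.from_quat(s["tcp_rot"]).as_matrix().round(3)); 
E
```

```text
[[-0.001 -0.933  0.36 ]
 [-0.002  0.36   0.933]
 [-1.     0.    -0.002]]
```

Request:
drive_tool(jaw=[0, 0, 0, 0, 0, 0, 0, 0, 0, 0], dp=[[0, -40, -24], [0, -40, -24], [0, -40, -24], [0, -40, -24], [0, -40, -24], [0, -40, -24], [0, -40, -24], [0, -40, -24], [0, -40, -24], [0, -40, -24]], dr=[[0, 0, 0], [0, 0, 0], [0, 0, 0], [0, 0, 0], [0, 0, 0], [0, 0, 0], [0, 0, 0], [0, 0, 0], [0, 0, 0], [0, 0, 0]])

```text
time_s: 1.1
tcp_pos: [0.4902, 0.1362, 0.2172]
tcp_rot: [-0.404, 0.584, 0.404, 0.577]
wrist_force: [-0.4, 0.3, -0.6]
finger_gap: 0.0174
```

```bash
cat >> h.py <<'E'
from scipy.spatial.transform import Rotation as Rn
A=np.array([.5632,-.0912])
def go(xy,z,ang):
    "remaining shift in tool axes (mm) and turn (deg) to reach TCP xy,z with tool z at world angle ang, tool down"
    s=ctrl.observe(); R=Rn.from_quat(s["tcp_rot"]).as_matrix()
    a=np.radians(ang); zt=np.array([np.cos(a),np.sin(a),0]); xt=np.array([0,0,-1.]); Rt=np.column_stack([xt,np.cross(zt,xt),zt])
    d=np.array([*xy,z])-s["tcp_pos"]
    print("t",round(s["time_s"],2),"tcp",np.round(s["tcp_pos"],4),"zang",np.degrees(np.arctan2(R[1,2],R[0,2])).round(1),"F",np.round(s["wrist_force"],1),"gap",round(s["finger_gap"],4),"q6",round(s["joint_pos"][5],2))
    print("dp",(R.T@d*1000).round(1),"dr",np.degrees(Rn.from_matrix(R.T@Rt).as_rotvec()).round(1),"dp in target frame",(Rt.T@d*1000).round(1))
def pp(phi,d,r=78):
    p=np.radians(phi); rh=np.array([np.cos(p),np.sin(p)]); th=np.array([-rh[1],rh[0]])
    return A+(r*rh+d*th)/1000
E
python3 - <<'E'
from h import *
go(pp(-5,35),.2,85)
E
```

```text
t 1.1 tcp [0.4902 0.1362 0.2172] zang 69.7 F [-0.4  0.3 -0.6] gap 0.0174 q6 -1.06
dp [  17.1 -213.3 -133.5] dr [-15.3  -0.4  -0.4] dp in target frame [  17.2 -170.5 -185.1]
```

Request:
drive_tool(jaw=[0, 0, 0, 0, 0, 0, 0, 0, 0, 0], dp=[[3, -37, -23], [3, -37, -23], [3, -37, -23], [3, -37, -23], [3, -37, -23], [3, -35, -22], [0, 0, 0], [0, 0, 0], [0, 0, 0], [0, 0, 0]], dr=[[0, 0, 0], [0, 0, 0], [0, 0, 0], [0, 0, 0], [0, 0, 0], [0, 0, 0], [-8, 0, 0], [-8, -0.4, -0.4], [0, 0, 0], [0, 0, 0]])

```text
time_s: 2.1
tcp_pos: [0.654, -0.0864, 0.1869]
tcp_rot: [-0.475, 0.522, 0.484, 0.516]
wrist_force: [-0.7, 0.9, 0.1]
finger_gap: 0.0006
```

```bash
python3 - <<'E'
from h import *
m=ctrl.camera_model("wrist"); cv2.imwrite("pics/w1.png",ctrl.read_camera("wrist"))
cv2.imwrite("pics/top1.png",cv2.resize(ctrl.read_camera("top")[140:340,200:440],None,fx=3,fy=3))
go(pp(-5,35),.2,85); print(m["fx"],m["cx"],m["cy"],np.round(m["T"],4).tolist())
for n,p in dict(post=[*pp(-5,0),.105],axis=[*A,.06],mark=[*pp(179,0,90),.06]).items(): print(n,proj(m,p).round(0))
E
```

```text
t 2.2 tcp [ 0.6539 -0.086   0.1873] zang 85.5 F [0.1 0.4 0.4] gap 0.0005 q6 -1.71
dp [-12.5  11.9  22.1] dr [ 0.5  0.1 -0.8] dp in target frame [-12.7  11.9  21.9]
365.8302386921547 325.6199345788568 236.19911325505595 [[0.0781, 0.971, 0.2262, 0.5858], [0.9969, -0.0762, -0.0171, -0.0813], [0.0006, 0.2268, -0.9739, 0.3481], [0.0, 0.0, 0.0, 1.0]]
post [307. 236.]
axis [310. 121.]
mark [301. -13.]
```

View pics/w1.png

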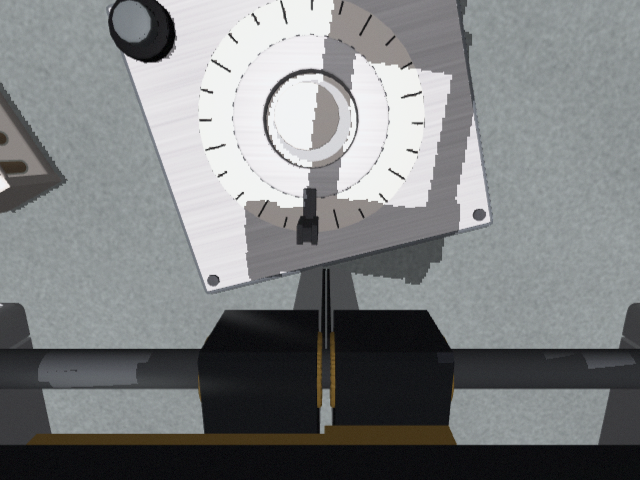

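View pics/top1.png

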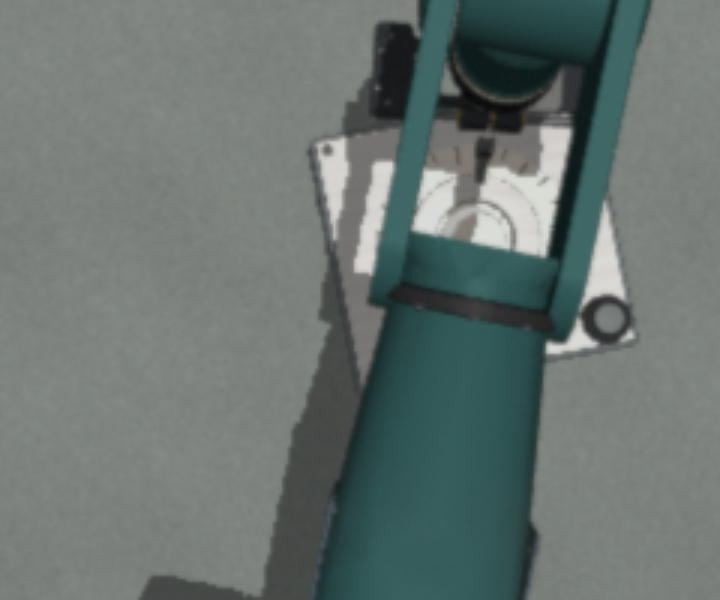

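```bash
python3 - <<'E'
from h import *
im=cv2.imread("pics/w1.png")
cv2.imwrite("pics/w1c.png",cv2.resize(im[170:320,240:390],None,fx=4,fy=4,interpolation=cv2.INTER_CUBIC))
E
```

```text
(no output)
```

View pics/w1c.png

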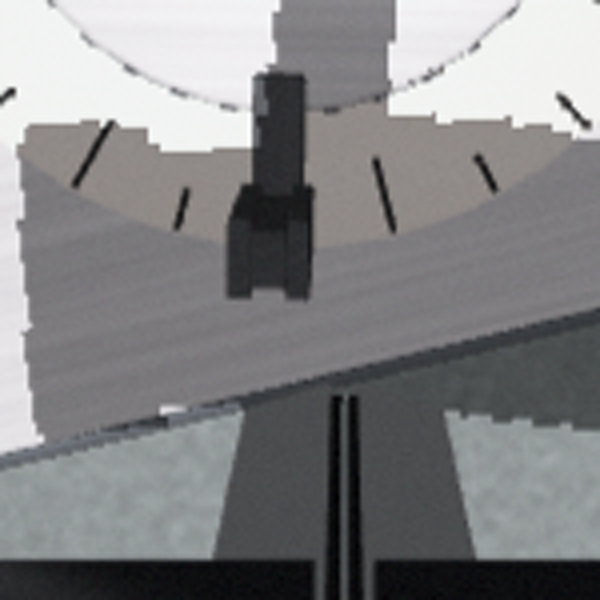

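Request:
drive_tool(jaw=[0, 0, 0, 0, 0, 0, 0, 0, 0, 0], dp=[[0, 6, 11], [0, 6, 11], [0, 1, 2], [0, 0, 0], [15, 0, 0], [15, 0, 0], [15, 0, 0], [15, 0, 0], [12, 0, 0], [0, 0, 0]], dr=[[0.5, 0, -0.8], [0, 0, 0], [0, 0, 0], [0, 0, 0], [0, 0, 0], [0, 0, 0], [0, 0, 0], [0, 0, 0], [0, 0, 0], [0, 0, 0]])

```text
time_s: 3.2
tcp_pos: [0.6412, -0.0591, 0.1071]
tcp_rot: [-0.476, 0.523, 0.478, 0.521]
wrist_force: [-0.9, -0.5, 0.2]
finger_gap: 0.0003
```

```bash
python3 - <<'E'
from h import *
go(pp(-5,25),.1,85)
E
```

```text
t 3.2 tcp [ 0.6412 -0.0591  0.1071] zang 84.9 F [-0.9 -0.5  0.2] gap 0.0003 q6 -1.66
dp [  7.1  -3.1 -13.7] dr [-0.1  0.  -0.2] dp in target frame [  7.1  -3.1 -13.7]
```

Move to contact, then start round the arc.

Request:
drive_tool(jaw=[0, 0, 0, 0, 0, 0, 0, 0, 0, 0], dp=[[4, -1, -5], [3, -1, -5], [0, -1, -5], [0, 0, -5], [0, -1.7, -9.6], [0, -1.7, -9.6], [0, -1.7, -9.6], [0, -1.7, -9.6], [0, -1.7, -9.6], [0, 0, 0]], dr=[[0, 0, 0], [0, 0, 0], [0, 0, 0], [0, 0, 0], [7, 0, 0], [7, 0, 0], [7, 0, 0], [7, 0, 0], [7, 0, 0], [0, 0, 0]])

```text
time_s: 4.2
tcp_pos: [0.6364, -0.1303, 0.1027]
tcp_rot: [-0.289, 0.643, 0.291, 0.647]
wrist_force: [-0.8, -0.6, -1.0]
finger_gap: 0.0001
```

```bash
cat >> h.py <<'E'
def st():
    s=ctrl.observe(); R=Rn.from_quat(s["tcp_rot"]).as_matrix(); za=np.arctan2(R[1,2],R[0,2]); phi=za-np.pi/2
    rh=np.array([np.cos(phi),np.sin(phi)]); th=np.array([-rh[1],rh[0]]); v=(np.array(s["tcp_pos"])[:2]-A)*1000
    print("tool phi",np.degrees(phi).round(1),"r",(v@rh).round(1),"d",(v@th).round(1),"z",s["tcp_pos"][2],"posang",np.degrees(np.arctan2(v[1],v[0])).round(1),"rad",np.hypot(*v).round(1),"F",np.round(s["wrist_force"],1),"q6",round(s["joint_pos"][5],2),"tilt",(R[2]*57.3).round(1))
E
python3 - <<'E'
from h import *
st(); cv2.imwrite("pics/w2.png",ctrl.read_camera("wrist"))
E
```

```text
tool phi -41.5 r 80.7 d 19.3 z 0.10267148718090915 posang -28.1 rad 83.0 F [-0.8 -0.6 -1. ] q6 -1.14 tilt [-57.3   0.1   0.3]
```

View pics/w2.png

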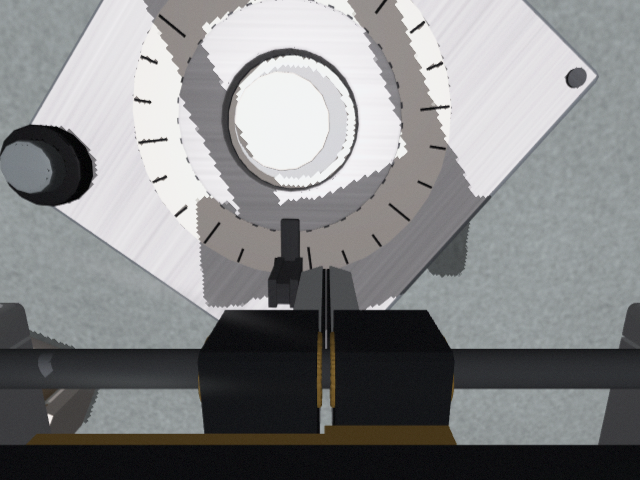

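The fingers push flat on the post and the ring is following. I continue round.

Request:
drive_tool(jaw=[0, 0, 0, 0, 0, 0, 0, 0, 0, 0], dp=[[0, -1.4, -9.6], [0, -1.4, -9.6], [0, -1.4, -9.6], [0, -1.4, -9.6], [0, -1.4, -9.6], [0, -1.4, -9.6], [0, -1.4, -9.6], [0, -1.4, -9.6], [0, -1.4, -9.6], [0, 0, 0]], dr=[[7, 0, 0], [7, 0, 0], [7, 0, 0], [7, 0, 0], [7, 0, 0], [7, 0, 0], [7, 0, 0], [7, 0, 0], [7, 0, 0], [0, 0, 0]])

```text
time_s: 5.25
tcp_pos: [0.5698, -0.1703, 0.1078]
tcp_rot: [0.094, 0.692, -0.092, 0.709]
wrist_force: [0.9, -0.2, 0.3]
finger_gap: 0.0004
```

```bash
python3 - <<'E'
from h import *
st()
E
```

```text
tool phi -105.2 r 74.6 d 27.1 z 0.10777169233853495 posang -85.2 rad 79.4 F [ 0.9 -0.2  0.3] q6 -0.13 tilt [-57.3   0.3   1.3]
```

Request:
drive_tool(jaw=[0, 0, 0, 0, 0, 0, 0, 0, 0, 0], dp=[[3, -2, -5], [3, -2, -4], [0.7, -1.9, -10.4], [0.7, -1.9, -10.4], [0.7, -1.9, -10.4], [0.7, -1.9, -10.4], [0.7, -1.9, -10.4], [0, 0, 0], [0, 0, 0], [0, 0, 0]], dr=[[0, 1.3, 0], [0, 0, 0], [7, 0, 0], [7, 0, 0], [7, 0, 0], [7, 0, 0], [7, 0, 0], [0, 0, 0], [0, 0, 0], [0, 0, 0]])

```text
time_s: 6.25
tcp_pos: [0.5138, -0.156, 0.0989]
tcp_rot: [0.3, 0.639, -0.296, 0.643]
wrist_force: [0.8, -1.2, 0.7]
finger_gap: 0.0003
```

```bash
python3 - <<'E'
from h import *
st(); m=ctrl.camera_model("wrist");cv2.imwrite("pics/w3.png",ctrl.read_camera("wrist"))
np.save("m3.npy",m,allow_pickle=True)
cv2.imwrite("pics/top3.png",cv2.resize(ctrl.read_camera("top")[140:340,200:440],None,fx=3,fy=3))
E
```

```text
tool phi -139.9 r 79.6 d 17.8 z 0.09886307015278151 posang -127.3 rad 81.5 F [ 0.8 -1.2  0.7] q6 0.47 tilt [-57.3   0.4   0.2]
```

View pics/w3.png

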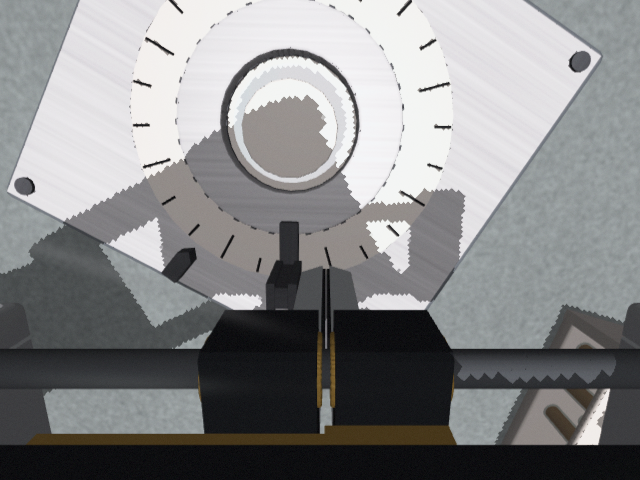

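```bash
python3 - <<'E'
from h import *
im=cv2.imread("pics/w3.png")
cv2.imwrite("pics/w3c.png",cv2.resize(im[190:310,150:350],None,fx=4,fy=4,interpolation=cv2.INTER_CUBIC))
cv2.imwrite("pics/w3d.png",cv2.resize(im[30:210,200:380],None,fx=3,fy=3,interpolation=cv2.INTER_CUBIC))
E
```

```text
(no output)
```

View pics/w3c.png

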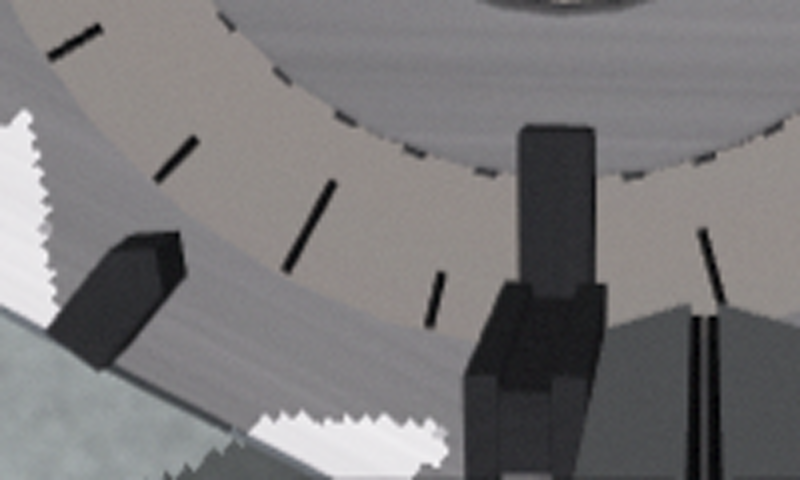

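```bash
python3 - <<'E'
from h import *
im=cv2.imread("pics/w3.png")[235:290,155:205]
im=np.clip(im.astype(float)*2,0,255).astype('uint8')
cv2.imwrite("pics/w3e.png",cv2.resize(im,None,fx=10,fy=10,interpolation=cv2.INTER_CUBIC))
E
```

```text
(no output)
```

View pics/w3e.png

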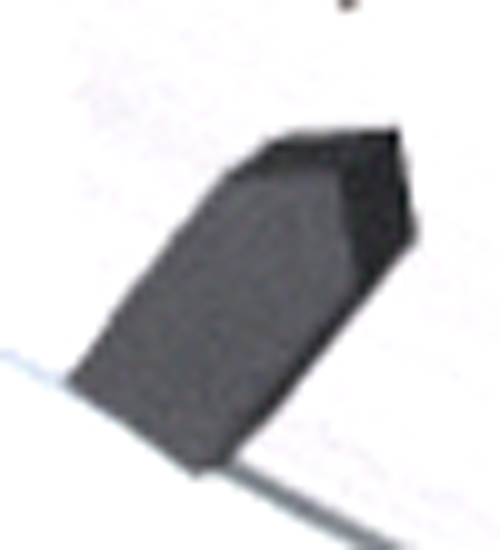

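View pics/w3d.png

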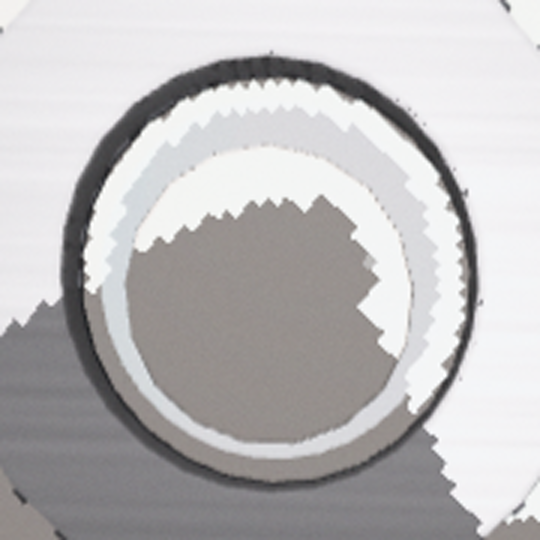

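```bash
python3 - <<'E'
from h import *
m=np.load("m3.npy",allow_pickle=True).item()
P=lambda u,v,z: ray(m,u,v,z)[:2]
c=P(289.8,120.9,.066); print("c",c.round(4))
def an(p,c=c): v=p-c; return np.degrees(np.arctan2(v[1],v[0])).round(2),(np.hypot(*v)*1000).round(1)
print("tip",an(P(188.3,252.4,.06)),an(P(194.3,247.6,.05)),P(188.3,252.4,.06))
print("lever inner",an(P(289.3,221.6,.07)),"lever near post",an(P(289.3,255,.07)), "posttop",an(P(280,309,.105)))
for n,u,v in(("h",301,235),):pass
E
```

```text
c [ 0.5638 -0.0897]
tip (np.float64(-179.95), np.float64(92.6)) (np.float64(-180.0), np.float64(92.6)) [ 0.47118271 -0.08978416]
lever inner (np.float64(-141.05), np.float64(51.1)) lever near post (np.float64(-141.08), np.float64(69.5)) posttop (np.float64(-141.79), np.float64(84.8))
```

Request:
drive_tool(jaw=[0, 0, 0, 0, 0, 0, 0, 0, 0, 0], dp=[[0, -1.5, -10], [0, -1.5, -10], [0, -1.5, -10], [0, -1.5, -10], [0, 0, 0], [0, 0, 0], [0, 0, 0], [0, 0, 0], [0, 0, 0], [0, 0, 0]], dr=[[7, 0, 0], [7, 0, 0], [7, 0, 0], [7, 0, 0], [0, 0, 0], [0, 0, 0], [0, 0, 0], [0, 0, 0], [0, 0, 0], [0, 0, 0]])

```text
time_s: 7.35
tcp_pos: [0.491, -0.128, 0.0984]
tcp_rot: [0.448, 0.545, -0.446, 0.551]
wrist_force: [-0.6, 0.2, -0.2]
finger_gap: 0.0009
```

```bash
python3 - <<'E'
from h import *
st(); m=ctrl.camera_model("wrist");im=ctrl.read_camera("wrist");cv2.imwrite("pics/w4.png",im)
np.save("m4.npy",m,allow_pickle=True)
cv2.imwrite("pics/w4c.png",cv2.resize(im[190:310,190:350],None,fx=5,fy=5,interpolation=cv2.INTER_CUBIC))
E
```

```text
tool phi -168.3 r 78.2 d 21.5 z 0.09840990102953653 posang -153.0 rad 81.1 F [-0.6  0.2 -0.2] q6 1.0 tilt [-57.3   0.4   0.2]
```

View pics/w4.png

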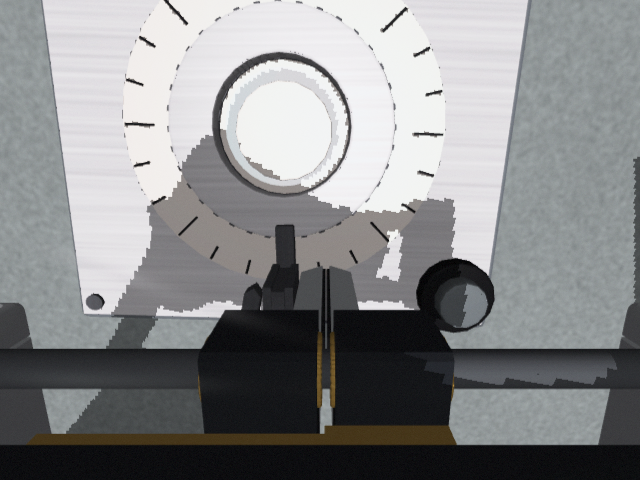

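View pics/w4c.png

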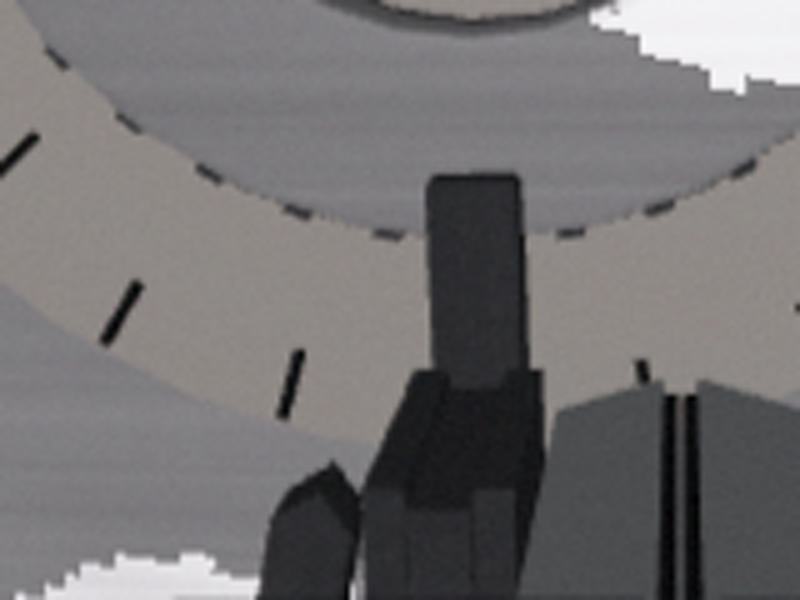

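```bash
python3 - <<'E'
from h import *
m=np.load("m4.npy",allow_pickle=True).item()
P=lambda u,v,z: ray(m,u,v,z)[:2]
c0=P(282,124.5,.066); print("c",c0.round(4))
for c in (c0,np.array([.5638,-.0897])):
    def an(p): v=p-c; return np.degrees(np.arctan2(v[1],v[0])).round(2),(np.hypot(*v)*1000).round(1)
    print("tip",an(P(255,286.6,.06)),an(P(256.6,282.4,.05)))
    print("lever",an(P(284.4,225,.07)),an(P(286,265,.07)))
v=P(286,265,.07)-P(284.4,225,.07); print(np.degrees(np.arctan2(v[1],v[0])))
E
```

```text
c [ 0.5639 -0.0906]
tip (np.float64(179.86), np.float64(91.4)) (np.float64(179.47), np.float64(92.8))
lever (np.float64(-167.98), np.float64(51.0)) (np.float64(-167.85), np.float64(73.2))
tip (np.float64(-179.58), np.float64(91.3)) (np.float64(-179.99), np.float64(92.7))
lever (np.float64(-166.97), np.float64(51.1)) (np.float64(-167.15), np.float64(73.2))
-167.56276217756565
```

Request:
drive_tool(jaw=[0, 0, 0, 0, 0, 0, 0, 0, 0, 0], dp=[[0, -0.8, -3.6], [0, -0.8, -3.6], [0, -0.8, -3.6], [0, -0.8, -3.6], [0, 0, 0], [0, 0, 0], [0, 0, 0], [0, 0, 0], [0, 0, 0], [0, 0, 0]], dr=[[2.5, 0, 0], [2.5, 0, 0], [2.5, 0, 0], [2.5, 0, 0], [0, 0, 0], [0, 0, 0], [0, 0, 0], [0, 0, 0], [0, 0, 0], [0, 0, 0]])

```text
time_s: 8.4
tcp_pos: [0.486, -0.1161, 0.0985]
tcp_rot: [0.494, 0.503, -0.493, 0.51]
wrist_force: [-0.5, 0.4, -0.6]
finger_gap: 0.0008
```

```bash
python3 - <<'E'
from h import *
st(); m=ctrl.camera_model("wrist");im=ctrl.read_camera("wrist");cv2.imwrite("pics/w5.png",im)
np.save("m5.npy",m,allow_pickle=True)
cv2.imwrite("pics/w5c.png",cv2.resize(im[190:310,190:350],None,fx=5,fy=5,interpolation=cv2.INTER_CUBIC))
E
```

```text
tool phi -178.6 r 77.8 d 22.9 z 0.09846501732732299 posang -162.1 rad 81.1 F [-0.5  0.4 -0.6] q6 1.2 tilt [-57.3   0.4   0.3]
```

View pics/w5c.png

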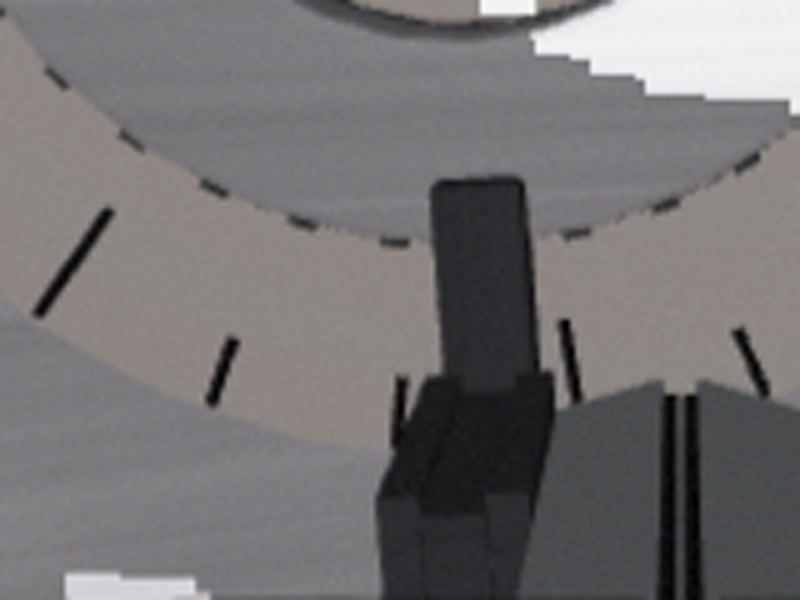

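```bash
python3 - <<'E'
from h import *
m=np.load("m5.npy",allow_pickle=True).item()
P=lambda u,v,z: ray(m,u,v,z)[:2]
for c in (np.array([.5638,-.0897]),np.array([.5639,-.0906])):
    def an(p): v=p-c; return np.degrees(np.arctan2(v[1],v[0])).round(2),(np.hypot(*v)*1000).round(1)
    print("lever",an(P(285.4,225.6,.07)),an(P(287.8,265.6,.07)))
print([proj(m,[.5638-.091*np.cos(np.radians(a)),-.09,z]).round(1) for a,z in((0,.06),(0,.05))])
v=P(287.8,265.6,.07)-P(285.4,225.6,.07); print(np.degrees(np.arctan2(v[1],v[0])))
E
```

```text
lever (np.float64(-174.55), np.float64(50.9)) (np.float64(-175.18), np.float64(73.0))
lever (np.float64(-175.57), np.float64(50.9)) (np.float64(-175.89), np.float64(73.1))
[array([279.3, 289.9]), array([281.2, 283.7])]
-176.62408517482396
```

Request:
drive_tool(jaw=[0, 0, 0, 0, 0, 0, 0, 0, 0, 0], dp=[[0, 0, -2], [0, 0, -2], [0, 0, -2], [0, 0, 0], [0, 0, 0], [0, 0, 0], [0, 0, 0], [0, 0, 0], [0, 0, 0], [0, 0, 0]], dr=[[0, 0, 0], [0, 0, 0], [0, 0, 0], [0, 0, 0], [0, 0, 0], [0, 0, 0], [0, 0, 0], [0, 0, 0], [0, 0, 0], [0, 0, 0]])

```text
time_s: 9.45
tcp_pos: [0.4854, -0.1104, 0.0985]
tcp_rot: [0.493, 0.503, -0.494, 0.51]
wrist_force: [-0.6, -1.5, -0.6]
finger_gap: 0.0005
```

```bash
python3 - <<'E'
from h import *
st(); m=ctrl.camera_model("wrist");im=ctrl.read_camera("wrist");cv2.imwrite("pics/w6.png",im)
np.save("m6.npy",m,allow_pickle=True)
cv2.imwrite("pics/w6c.png",cv2.resize(im[190:310,190:350],None,fx=5,fy=5,interpolation=cv2.INTER_CUBIC))
E
```

```text
tool phi -178.6 r 78.3 d 17.3 z 0.09847547363667196 posang -166.1 rad 80.2 F [-0.6 -1.5 -0.6] q6 1.21 tilt [-57.3   0.4   0.4]
```

View pics/w6c.png

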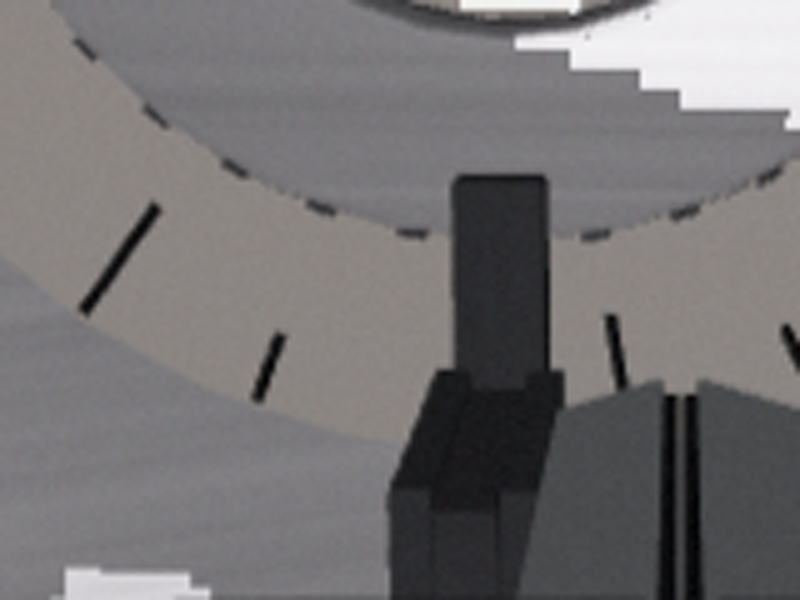

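```bash
python3 - <<'E'
from h import *
m=np.load("m6.npy",allow_pickle=True).item()
P=lambda u,v,z: ray(m,u,v,z)[:2]
for c in (np.array([.5638,-.0897]),np.array([.5639,-.0906])):
    def an(p): v=p-c; return np.degrees(np.arctan2(v[1],v[0])).round(2),(np.hypot(*v)*1000).round(1)
    print("lever",an(P(289.6,224.8,.07)),an(P(289.9,265.6,.07)))
v=P(289.9,265.6,.07)-P(289.6,224.8,.07); print(np.degrees(np.arctan2(v[1],v[0])))
E
```

```text
lever (np.float64(-178.33), np.float64(50.8)) (np.float64(-178.67), np.float64(73.4))
lever (np.float64(-179.35), np.float64(50.9)) (np.float64(-179.37), np.float64(73.5))
-179.43006042882308
```

Request:
drive_tool(jaw=[0, 0, 0, 0, 0, 0, 0, 0, 0, 0], dp=[[0, 0, -1.5], [0, 0, 0], [0, 0, 0], [0, 0, 3], [0, 0, 15], [0, 0, 20], [-15, 0, 20], [-20, 0, 0], [-20, 0, 0], [0, 0, 0]], dr=[[0, 0, 0], [0, 0, 0], [0, 0, 0], [0, 0, 0], [0, 0, 0], [0, 0, 0], [0, 0, 0], [0, 0, 0], [0, 0, 0], [0, 0, 0]])

```text
time_s: 10.5
tcp_pos: [0.4864, -0.1728, 0.1543]
tcp_rot: [0.494, 0.503, -0.494, 0.509]
wrist_force: [0.4, 0.2, -0.4]
finger_gap: 0.0006
```

```bash
python3 - <<'E'
from h import *
st(); go([.4906,-.2055],.15,-90); m=ctrl.camera_model("wrist");im=ctrl.read_camera("wrist");cv2.imwrite("pics/w7.png",im)
np.save("m7.npy",m,allow_pickle=True)
E
```

```text
tool phi -178.6 r 78.8 d 79.7 z 0.15430366347010993 posang -133.3 rad 112.1 F [ 0.4  0.2 -0.4] q6 1.1 tilt [-57.3   0.3   0.4]
t 10.5 tcp [ 0.4864 -0.1728  0.1543] zang -88.6 F [ 0.4  0.2 -0.4] gap 0.0006 q6 1.1
dp [ 4.5  3.4 32.7] dr [ 1.4  0.4 -0.3] dp in target frame [ 4.3  4.2 32.7]
```

View pics/w7.png

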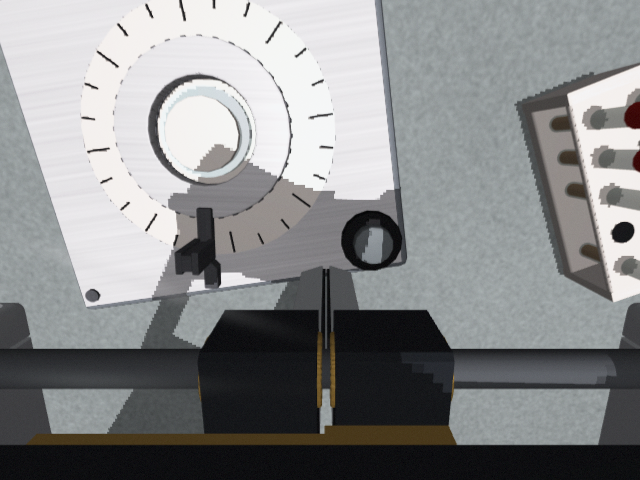

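```bash
python3 - <<'E'
from h import *
im=cv2.imread("pics/w7.png")
im=np.clip(im[195:295,160:260].astype(float)*1.8,0,255).astype('uint8')
cv2.imwrite("pics/w7c.png",cv2.resize(im,None,fx=6,fy=6,interpolation=cv2.INTER_CUBIC))
E
```

```text
(no output)
```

View pics/w7c.png

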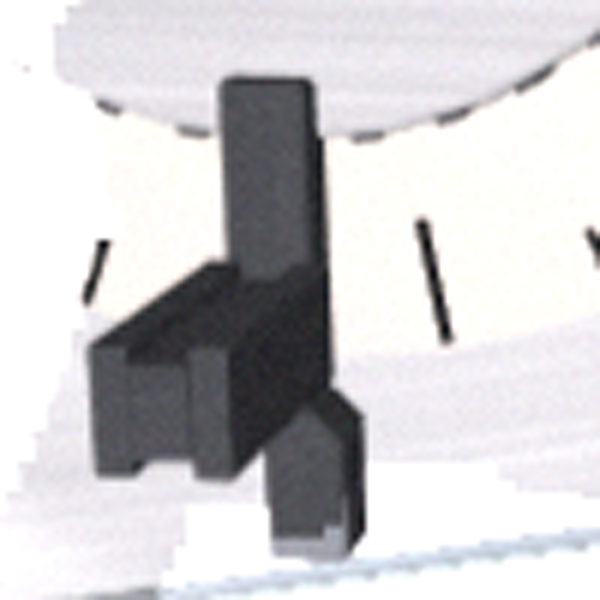

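```bash
python3 - <<'E'
from h import *
m=np.load("m7.npy",allow_pickle=True).item()
P=lambda u,v,z: ray(m,u,v,z)[:2]
for c in (P(202.5,129.5,.066),np.array([.5638,-.0900])):
    def an(p): v=p-c; return np.degrees(np.arctan2(v[1],v[0])).round(2),(np.hypot(*v)*1000).round(1)
    print(c.round(4),"lever",an(P(204.1,207.6,.07)),an(P(204.8,239.6,.07)),"tip",an(P(211.6,262.1,.06)))
a=P(204.1,207.6,.07); v=P(204.8,239.6,.07)-a; print(np.degrees(np.arctan2(v[1],v[0])))
print("button",P(371,240,.062))
print("post pred",proj(m,[*pp(180,0),.105]))
E
```

```text
[ 0.5635 -0.0914] lever (np.float64(179.56), np.float64(50.8)) (np.float64(179.15), np.float64(73.1)) tip (np.float64(179.82), np.float64(92.5))
[ 0.5638 -0.09  ] lever (np.float64(-178.84), np.float64(51.1)) (np.float64(-179.73), np.float64(73.4)) tip (np.float64(-179.3), np.float64(92.8))
178.2084859862333
button [ 0.49076834 -0.20601949]
post pred [188.40042854 262.34908436]
```

```bash
python3 - <<'E'
from h import *
for n in("scene","top"):
    im=ctrl.read_camera(n); cv2.imwrite(f"pics/{n}8.png",im)
im=cv2.imread("pics/scene8.png")[220:360,230:400]; cv2.imwrite("pics/s8c.png",cv2.resize(im,None,fx=4,fy=4,interpolation=cv2.INTER_CUBIC))
im=cv2.imread("pics/top8.png")[140:340,200:440]; cv2.imwrite("pics/t8c.png",cv2.resize(im,None,fx=3,fy=3,interpolation=cv2.INTER_CUBIC))
E
```

```text
(no output)
```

View pics/s8c.png

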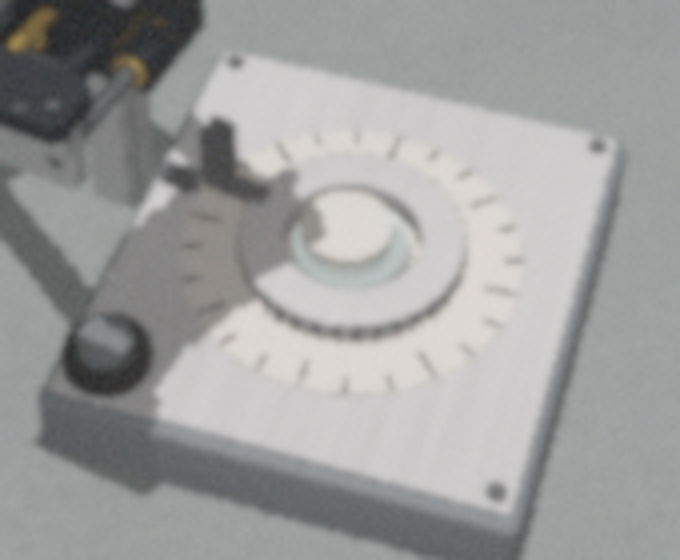

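View pics/t8c.png

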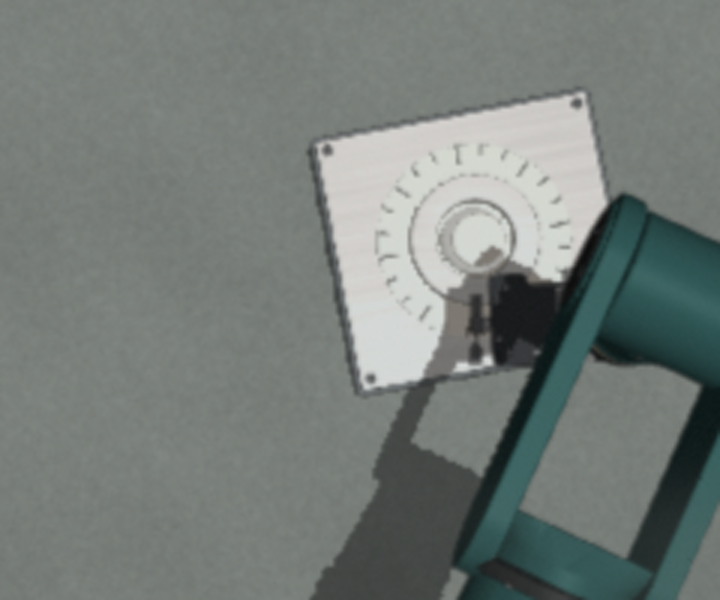

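Request:
drive_tool(jaw=[0, 0, 0, 0, 0, 0, 0, 0, 0, 0], dp=[[0, 1.7, 17], [0, 1.7, 17], [0, 0, 0], [15, 0, 0], [15, 0, 0], [15, 0, 0], [4, 0, 0], [0, 0, 0], [0, 0, 0], [0, 0, 0]], dr=[[0, 0, 0], [0, 0, 0], [0, 0, 0], [0, 0, 0], [0, 0, 0], [0, 0, 0], [0, 0, 0], [0, 0, 0], [0, 0, 0], [0, 0, 0]])

```text
time_s: 11.65
tcp_pos: [0.4869, -0.2097, 0.0948]
tcp_rot: [0.493, 0.508, -0.496, 0.503]
wrist_force: [-0.7, -0.2, 0.1]
finger_gap: 0.0001
```

```bash
python3 - <<'E'
from h import *
go([.4906,-.2058],.085,-88.6); cv2.imwrite("pics/w9.png",ctrl.read_camera("wrist"))
E
```

```text
t 11.65 tcp [ 0.4869 -0.2097  0.0948] zang -88.7 F [-0.7 -0.2  0.1] gap 0.0001 q6 1.04
dp [ 9.8  3.8 -3.8] dr [-0.1 -0.1  0.4] dp in target frame [ 9.8  3.8 -3.8]
```

View pics/w9.png

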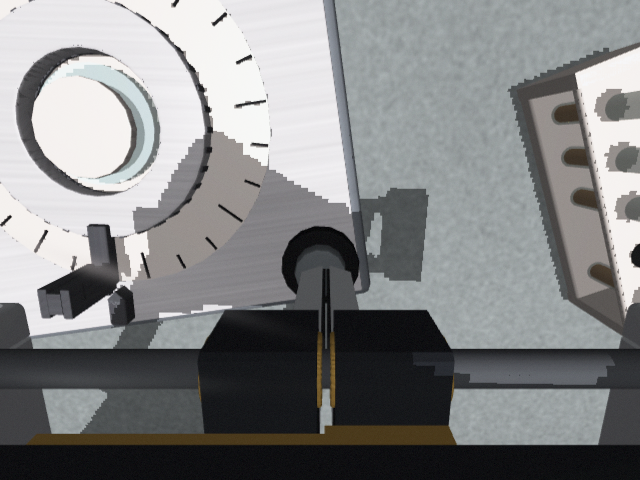

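Request:
drive_tool(jaw=[0, 0, 0, 0, 0, 0, 0, 0, 0, 0], dp=[[0, 3.5, -3.5], [0, 0, 0], [3, 0, 0], [3, 0, 0], [3, 0, 0], [3, 0, 0], [2, 0, 0], [1, 0, 0], [0, 0, 0], [0, 0, 0]], dr=[[0, 0, 0], [0, 0, 0], [0, 0, 0], [0, 0, 0], [0, 0, 0], [0, 0, 0], [0, 0, 0], [0, 0, 0], [0, 0, 0], [0, 0, 0]])

```text
time_s: 12.7
tcp_pos: [0.4922, -0.2063, 0.0864]
tcp_rot: [0.493, 0.506, -0.495, 0.506]
wrist_force: [-1.3, 0.4, 2.7]
finger_gap: 0.0006
```

```bash
python3 - <<'E'
from h import *
go([.4906,-.2058],.085,-88.6)
E
```

```text
t 12.7 tcp [ 0.4922 -0.2063  0.0864] zang -88.7 F [-1.3  0.4  2.7] gap 0.0006 q6 1.05
dp [ 1.4 -1.6 -0.5] dr [-0.1  0.1  0.1] dp in target frame [ 1.4 -1.6 -0.5]
```

Request:
drive_tool(jaw=[0, 0, 0, 0, 0, 0, 0, 0, 0, 0], dp=[[3, 0, 0], [3, 0, 0], [3, 0, 0], [3, 0, 0], [3, 0, 0], [3, 0, 0], [3, 0, 0], [3, 0, 0], [3, 0, 0], [3, 0, 0]], dr=[[0, 0, 0], [0, 0, 0], [0, 0, 0], [0, 0, 0], [0, 0, 0], [0, 0, 0], [0, 0, 0], [0, 0, 0], [0, 0, 0], [0, 0, 0]])

```text
time_s: 13.7
tcp_pos: [0.4923, -0.2063, 0.085]
tcp_rot: [0.493, 0.503, -0.495, 0.509]
wrist_force: [-6.6, 4.0, 17.2]
finger_gap: 0.0003
```

```bash
python3 - <<'E'
from h import *
go([.4906,-.2058],.085,-88.6)
E
```

```text
t 13.7 tcp [ 0.4923 -0.2063  0.085 ] zang -88.6 F [-6.6  4.  17.2] gap 0.0003 q6 1.05
dp [-0.  -1.7 -0.5] dr [-0.   0.4 -0.2] dp in target frame [ 0.  -1.7 -0.5]
```

The fingers are on the stop: TCP z is 0.085 (tips 0.066) and the force is 17 N. I raise straight up.

Request:
drive_tool(jaw=[0, 0, 0, 0, 0, 0, 0, 0, 0, 0], dp=[[-5, 0, 0], [-15, 0, 0], [-25, 0, 0], [-30, 0, 0], [-30, 0, 20], [-30, 0, 30], [0, 0, 30], [0, 0, 0], [0, 0, 0], [0, 0, 0]], dr=[[0, 0, 0], [0, 0, 0], [0, 0, 0], [0, 0, 0], [0, 0, 0], [0, 0, 0], [0, 0, 0], [0, 0, 0], [0, 0, 0], [0, 0, 0]])

```text
time_s: 14.7
tcp_pos: [0.4936, -0.2869, 0.2162]
tcp_rot: [0.493, 0.506, -0.495, 0.507]
wrist_force: [-0.1, 0.2, 0.3]
finger_gap: 0.0002
```

```bash
python3 - <<'E'
from h import *
st(); m=ctrl.camera_model("wrist"); np.save("m10.npy",m,allow_pickle=True)
cv2.imwrite("pics/w10.png",ctrl.read_camera("wrist"))
im=ctrl.read_camera("top"); cv2.imwrite("pics/top10.png",im)
cv2.imwrite("pics/t10c.png",cv2.resize(im[140:340,200:440],None,fx=3,fy=3,interpolation=cv2.INTER_CUBIC))
E
```

```text
tool phi -178.5 r 74.6 d 193.9 z 0.21624745453375932 posang -109.6 rad 207.7 F [-0.1  0.2  0.3] q6 0.92 tilt [-57.3  -0.    0.2]
```

View pics/w10.png

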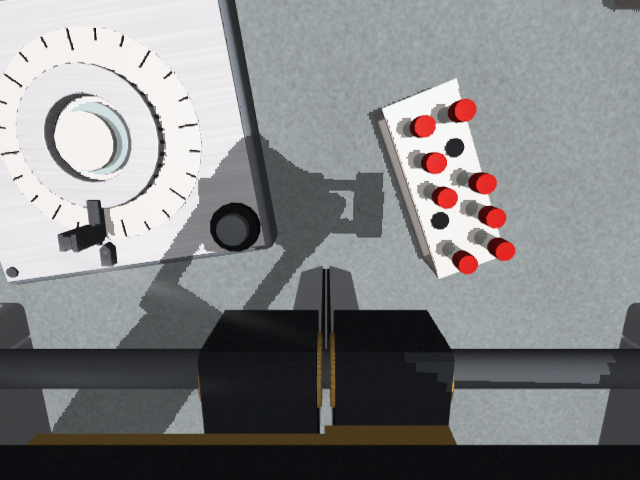

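View pics/t10c.png

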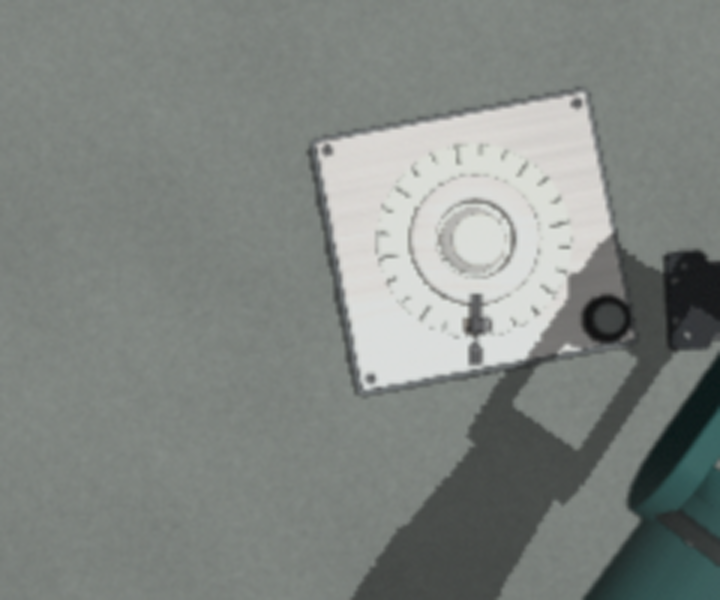

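The lever (crop x≈475) points straight at the wedge (x≈475). The dish is at (480,239) as before, the rack stands undisturbed, and the arm is clear.

```bash
python3 - <<'E'
from h import *
a=cv2.imread("pics/top0.png");b=cv2.imread("pics/top10.png")
print("jar diff",cv2.absdiff(a,b)[230:265,145:185].max(), "dish diff",cv2.absdiff(a,b)[205:235,345:372].max())
ctrl.finish_job()
E
```

```text
jar diff 22 dish diff 39
the job is handed in; nothing more can be done
```

I pushed the post clockwise through about 175° with the closed fingers, never gripping it, until the lever's pointer lined up with the setpoint wedge. I then backed off, pressed the lamp button once and raised the arm clear. The job was handed in after about 15 s of the 58 s allowed; it reports no verdict.

- **Alignment:** before the press, lever and wedge agreed to about 0.7° in the wrist image (tolerance about 4°). My wrist-image estimates of the absolute angles differed by about 1° depending on which ring centre I used. The final top picture shows the lever still pointing straight at the wedge.
- **Button:** the fingers reached the stop, with the tips at about 66 mm and 17 N, against about 5 N needed. I judged its return only from the force, which fell back to about zero, and from the pictures, because the lamp's travel cannot be read directly.
- **Ring seat:** I did not measure the ring's lift. It looks seated in the last pictures.
- **Other objects:** the dish, rack and jar look unmoved. The before/after top pictures differ by at most 39 of 255 levels at the dish and 22 at the jar, which I put down to noise and shading. The rack I checked only by eye, in the last wrist picture.

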